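Flip the garnish station's lid open and load the lemon

ROBOT

A 6-joint arm with a two-finger parallel gripper is mounted at the origin on a cart in front of the work surface, level with it; the furniture and walls round the work are solid. World frame = base frame: x ahead of the robot, y to its left, z up, the work surface at z = 0. Lengths are in m, angles in rad, forces in N, time in s.
With the tool pointing down it reaches from about 0.35 to 0.85 m from the base axis. Payload 8.1 kg.
Tool frame: the origin (TCP) lies between the finger pads; the fingertips stand tips_ahead ahead of it and the grasp point (between the pads) lies 8 mm behind it (tips_ahead is the distance from the TCP to the fingertips, in m); z points along the fingers, x is the direction in which the jaws open and shut, and the axes are right-handed (so a half turn about z gives the same grasp; the last joint's range is limited). The gripper opens to 93 mm and grips with 3 to 60 N. Pads are 15 mm wide; open, the fingers measure 128 mm over their backs; the gripper's body (75 mm by 188 mm) begins 65 mm behind the grasp point.
Start: joints at [1.109, 0.13, 1.488, -0, 1.523, -0.085], TCP at [0.221, 0.558, 0.23] pointing down, gripper open.
Joint ranges: [-2.96, 2.96], [-0.89, 2.26], [0.02, 2.5], [-1.34, 4.48], [0, 2.73], [-2.66, 2.66]. Speed limits (rad/s): [2.39, 2.39, 2.79, 3.14, 3.14, 3.14].

INTERFACE

Orientations are given as a rotation vector (axis times angle).
In Python, from plant import * gives the robot as it stands.
- The arm moves only by the tool play_rows, never from a script. Its argument "increments" is a list that holds one entry, the list of rows, each a list of 4 numbers: the shift along the tool's x, y, z in cm, then the turn about the tool's z in rad. A call has 1 to 5 rows; each row is the pose to reach, as a shift and turn from the pose measured when the call began, along the tool's axes at that moment; what a row does not reach only later rows make up. A row lasts 1/10 s, in which the tool goes at most 50 mm and 8.59 degrees, less where a joint would pass 70% of its speed; a pose out of reach is approached as far as the arm can. A call with a gripper value outside its range is refused whole. "jaw" is the finger opening in cm, from 0 to 9.3, set as the call begins (left out, the last holds). The fingers move at their own pace and stop on an object; "squeeze" is the grip in N (left out, the last holds). Time passes only in rows, so rows that repeat a pose let the fingers close. It gives the time, the measured TCP pose, the force and the opening at its end, in the units of the state.
- read_state(): the state, without advancing time (a new reading comes with each control period).
- read_camera(name): name is "side" or "top"; returns (picture, depth): 480x640x3 uint8, blue, green, red; 480x640 float32, m along the optical axis (not along the pixel's ray), 0 where there is no reading.
- camera_params(name): a dict with "K" (3x3 intrinsics, pixels), "eye" and "orientation" of the camera in the world. Camera axes: x right, y up, looking along -z (the intrinsics and any distortion apply to the point x, -y, -z); pixel columns grow to the right and rows downward; lengths in m; the calibration is good to about 2 mm. A picture is of the moment at which its call begins. camera_params takes no time and is no camera call.
- close_job(): hands the job in, once; it reports no verdict.
The state is a dict: "t": time; "q": joint angles; "dq": joint speeds; "joint_torque": joint torques, N m; "tool_pos": TCP position; "orientation": TCP orientation; "force": force on the tool from outside, world axes, zero at the start; "wrist_torque": the same for the moment, N m; "opening": finger opening in m.
Only numpy, scipy, OpenCV 4.12 (cv2) and the standard library are available. Lean on these libraries where they do the work, as an engineer would, in place of code of your own. Each camera call takes 0.05 s, during which the arm holds its last target.

TASK

Swing the steel lid of the garnish station up and back, past its balance point, until it leans on its stop and stays open on its own; do it under control, neither flinging it against the stop nor letting it drop shut. Then put the lemon that lies on the grey table beside the station into the open bin. Leave the onion, the spice pots on the over-shelf and the salt shaker where they are.

Things in the scene. Friction and masses are not known exactly. Their poses are not given: they have to be found in the camera images.
- station: Countertop garnish station of plain steel, fixed to the table: a lidded bin with an over-shelf. Origin on the table under the bin's centre; x runs from the front (lid lip; turned roughly to the left, world +y, at the start) to the back (hinge), y along the hinge, z up. The bin is 180 (x) by 260 (y) mm outside, walls 4 mm, rim 85 mm above the table.
- bin_floor (a point): Centre of the bin's inner floor, 12 mm above the table.
- shelf_edge (a point): Middle of the over-shelf's lower front edge: 25 mm in front of the hinge line, 350 mm above the table. The shelf is 340 mm wide (y), 155 mm deep (back from here), 14 mm thick, on two 18 mm posts 85 mm behind the edge. An upright hand runs into it before the lid is past its balance point; one leaning about 40 deg out to the front passes before it.
- lid (a joint): Angle of the bin's lid, rad: 0 shut, 1.95 fully open on its stop, leaning back. Flat steel plate 206 x 270 x 6 mm, about 0.35 kg, no handle, no latch. It turns freely, hinged at the back: below about 1.65 rad it falls shut, above that it falls open. Lightly damped: let go just past balance it drifts open at under 2 rad/s; over 3 rad/s either way is flung or dropped.
- lid_axis (a point): Point on the hinge line, midway along it: 90 mm behind the bin's centre, 97 mm above the table. Fixed to the station; its axes are the station's.
- lid_lip (a point): Foremost point of the lid's front lip, mid width; moves with the lid. The lip is a rolled edge 10 mm thick, in the plane of the plate, which lies 9 mm below the hinge line when shut; this point is 213 mm in front of the hinge line, 88 mm above the table. It stands out 33 mm in front of the bin's front wall, so fingertips can reach under it from the front.
- lemon_center (a point): Centre of the lemon.
- lemon: A yellow lemon lying on the grey table (another on the wooden table is not meant), 83 (its x) x 58 (y) x 58 (z) mm, about 0.13 kg. Origin under its centre, on the table, as it lies at the start. It lies to the left of the station, the onion beside it, nearer or farther from the robot.
- onion: A red onion on the grey table, 64 x 67 x 71 mm, origin under its centre; to be left alone.
- spice_pot: Small spice pot with a white cap, 47 mm across, 98 mm high, standing on the over-shelf; origin under its centre; to be left alone.
- spice_pot2: Small spice pot with a dark cap, 44 mm across, 105 mm high, standing on the over-shelf; origin under its centre; to be left alone.
- salt_shaker: Glass shaker with a white cap, 62 mm across, 127 mm high, on the table beyond and left of the station; origin under its centre; to be left alone.
Not all that is in view belongs to the job. Of the things that look like the lemon, the middle-sized one is meant.

How it is judged:
On the way:
1. the lid leans open on its stop (over 1.85 rad) with the robot clear of it, while the lemon is still outside the bin (value of joint lid above 1.85 rad and contact force between each of the arm, the fingers and lid below 0.2 N and not (x of lemon_center in the frame of station between -0.085 and 0.085 m and y of lemon_center in the frame of station between -0.125 and 0.125 m and z of lemon_center in the frame of station between 0.02 and 0.075 m)), for 0.3 s.
At the end, for the whole second after the job is handed in: The lid is open beyond 1.85 rad (on its stop); the lemon lies at rest inside the bin, its centre between the walls and less than 75 mm above the table; onion, both spice pots and shaker are within 30 mm of where they stood (value of joint lid above 1.85 rad and x of lemon_center in the frame of station between -0.085 and 0.085 m and y of lemon_center in the frame of station between -0.125 and 0.125 m and z of lemon_center in the frame of station between 0.02 and 0.075 m and linear speed of lemon below 0.03 m/s and distance of each of onion, spice_pot, spice_pot2, salt_shaker from where it was at the start of the episode below 0.03 m); the robot touches nothing.
It fails at once if the lid is flung open or dropped shut (faster than 3 rad/s) (velocity of joint lid above 3 rad/s or velocity of joint lid below -3 rad/s).
It fails at once if the onion is pushed away by more than 30 mm (distance of onion from where it was at the start of the episode above 0.03 m).
It fails at once if the spice pot with the white cap is pushed away by more than 30 mm (distance of spice_pot from where it was at the start of the episode above 0.03 m).
It fails at once if the spice pot with the dark cap is pushed away by more than 30 mm (distance of spice_pot2 from where it was at the start of the episode above 0.03 m).
It fails at once if the salt shaker is pushed away by more than 30 mm (distance of salt_shaker from where it was at the start of the episode above 0.03 m).
It also fails if it takes over 64 s, if anything falls off the work surface, if the arm or the gripper's body presses on something with over 40 N, if the wrist force passes 120 N, or if a joint passes its speed limit or range.

## Working session

There is one attempt and no reset: what is moved stays moved. The work goes in short steps, Python scripts to look and compute and a tool call to move; the robot and the scene stay as the last step left them, time stands still between calls to the robot, and variables do not carry over. Pictures are saved under pics/ and viewed, and the job is handed in when it is done.

Besides the shell and the picture viewer there is one more tool, called after "Request:" in YAML: its name, and indented under it one key for each argument. play_rows: Moves the arm, as the interface text tells. Its arguments: {"type":"object","properties":{"increments":{"type":"array"},"jaw":{"type":"number"},"squeeze":{"type":"number"}},"required":["increments"]}

```bash
mkdir -p pics; ls; python3 - <<'E'
from plant import *
import cv2,numpy as np
s=read_state(); print(s)
for n in("side","top"):
    p,d=read_camera(n); cv2.imwrite(f"pics/{n}0.png",p); np.save(f"{n}0.npy",d); c=camera_params(n); print(n,c)
E
```

```text
pics
{'t': 0.0, 'q': array([ 1.10861192e+00,  1.31136327e-01,  1.48925623e+00,  1.34886811e-05,
        1.52301090e+00, -8.53665897e-02]), 'dq': array([ 3.91813803e-05, -4.40616129e-04, -1.32714338e-03, -1.76295296e-03,
        1.91462499e-03,  5.75738139e-04]), 'joint_torque': array([ 6.10872503e-04, -5.59852731e+01, -4.91755557e+01,  7.68982340e-02,
        3.62315343e-02, -2.01421444e-04]), 'tool_pos': array([0.22049093, 0.5574336 , 0.22861493]), 'orientation': array([ 2.59747350e+00,  1.76556897e+00, -2.48984564e-03]), 'force': array([0.34757956, 0.04280568, 0.85238877]), 'wrist_torque': array([-0.01698708, -0.02359421,  0.00766004]), 'opening': 0.09273690569501165}
side {'K': array([[451.52469805,   0.        , 317.79429645],
       [  0.        , 451.52469805, 241.94170103],
       [  0.        ,   0.        ,   1.        ]]), 'eye': array([0.61194726, 0.92430829, 0.85322803]), 'orientation': array([0.05953771, 1.39688957, 2.77202432])}
top {'K': array([[481.74081578,   0.        , 310.52617844],
       [  0.        , 481.74081578, 233.05062109],
       [  0.        ,   0.        ,   1.        ]]), 'eye': array([0.32317047, 0.05194991, 1.45147852]), 'orientation': array([ 0.14518931, -0.14375497, -1.58238898])}
```

View pics/side0.png

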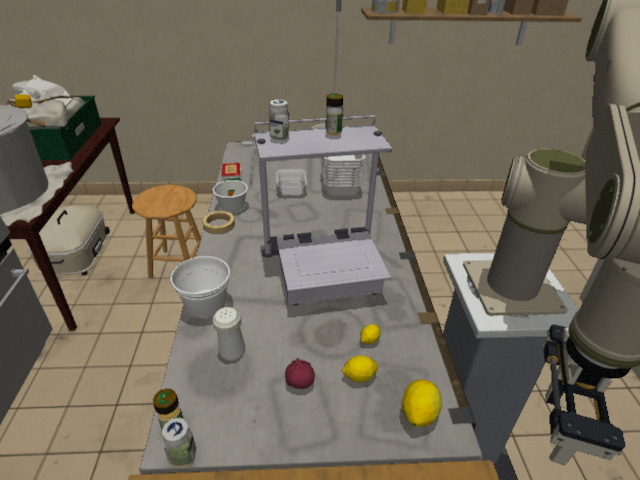

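View pics/top0.png

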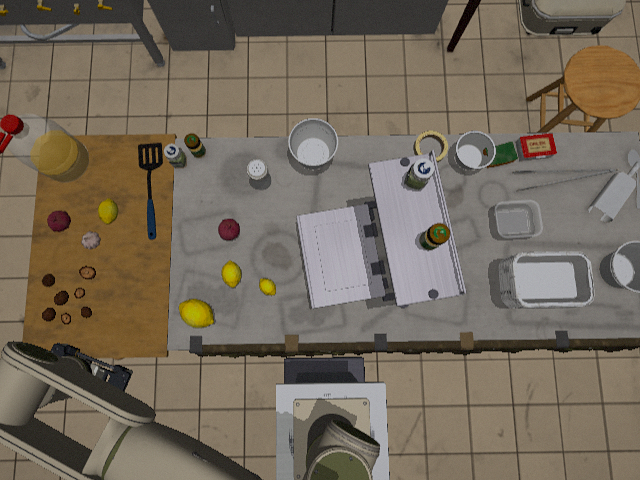

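Side view: three lemons on the grey table, at (371,334) small, (361,369) middle and (422,402) large. In the top view they are at (267,287), (231,273) and (196,313), with the onion at (229,229). The middle one fits; a fourth, at (108,210), is on the wooden table. Next I'll measure them and enlarge.

```bash
cat > h.py <<'E'
import numpy as np,cv2
from scipy.spatial.transform import Rotation as R
from plant import *
def bp(n,d,uv):
    c=camera_params(n);K=c["K"];u,v=uv;z=d[int(v),int(u)]
    p=np.array([(u-K[0,2])/K[0,0]*z,-(v-K[1,2])/K[1,1]*z,-z])
    return R.from_rotvec(c["orientation"]).apply(p)+c["eye"]
def cloud(n,d):
    c=camera_params(n);K=c["K"];v,u=np.mgrid[:480,:640]
    p=np.stack([(u-K[0,2])/K[0,0]*d,-(v-K[1,2])/K[1,1]*d,-d],-1)
    return p@R.from_rotvec(c["orientation"]).as_matrix().T+c["eye"]
E
python3 - <<'E'
from h import *
np.set_printoptions(precision=4,suppress=True)
im={n:cv2.imread(f"pics/{n}0.png") for n in("side","top")}
D={n:np.load(f"{n}0.npy") for n in im}
for n in im:
    P=cloud(n,D[n]); hsv=cv2.cvtColor(im[n],cv2.COLOR_BGR2HSV)
    m=((hsv[...,0]>20)&(hsv[...,0]<35)&(hsv[...,1]>150)&(hsv[...,2]>80)).astype(np.uint8)
    k,l,st,_=cv2.connectedComponentsWithStats(m)
    for i in range(1,k):
        if st[i,4]>100:
            q=P[(l==i)&(D[n]>0)]
            if len(q) and abs(q[:,2]).max()<.3:
                xy=q[:,:2];c=xy.mean(0);w,V=np.linalg.eigh(np.cov(xy.T));e=(xy-c)@V
                print(n,st[i],"mean",q.mean(0),"ext",np.ptp(e,axis=0),"mid",c+V@((e.max(0)+e.min(0))/2),"axis",V[:,1],"zmax",q[:,2].max())
for uv in [(298,216),(354,207),(312,306),(370,297),(336,260),(370,164),(440,150),(400,304),(229,229)]:
    print("top",uv,bp("top",D["top"],uv))
for uv in [(289,303),(382,295),(279,246),(373,240),(258,155),(387,150)]:
    print("side",uv,bp("side",D["side"],uv))
cv2.imwrite("pics/crop0.png",np.hstack([cv2.resize(im["top"][190:350,150:310],(400,400)),cv2.resize(im["side"][300:460,280:440],(400,400))]))
cv2.imwrite("pics/crop1.png",cv2.resize(im["side"][120:320,230:430],(600,600),interpolation=cv2.INTER_CUBIC))
cv2.imwrite("pics/crop2.png",cv2.resize(im["top"][140:320,280:480],(720,600),interpolation=cv2.INTER_CUBIC))
E
```

```text
side [ 14  95  18  13 194] mean [ 1.9028 -1.2825  0.0864] ext [0.0706 0.1483] mid [ 1.9236 -1.315 ] axis [-0.522  0.853] zmax 0.10911681961674158
side [361 324  19  20 303] mean [0.4356 0.1945 0.0363] ext [0.0358 0.055 ] mid [0.4334 0.1903] axis [-0.9089 -0.417 ] zmax 0.048837614447098554
side [342 356  36  26 689] mean [0.4742 0.3016 0.0462] ext [0.0442 0.0801] mid [0.4719 0.2969] axis [-0.9968 -0.0799] zmax 0.06181448348543106
side [ 402  380   40   47 1463] mean [0.3654 0.4037 0.066 ] ext [0.0755 0.093 ] mid [0.3634 0.3958] axis [0.5681 0.8229] zmax 0.08435604279840447
top [ 39 132  39  44 891] mean [0.8042 0.7662 0.1475] ext [0.0472 0.1299] mid [0.8086 0.7748] axis [-0.8296  0.5584] zmax 0.22102903920074302
top [ 98 198  19  26 363] mean [0.6659 0.6657 0.0342] ext [0.0718 0.0912] mid [0.6737 0.678 ] axis [-0.9912 -0.1327] zmax 0.05144529039955592
top [222 261  19  27 377] mean [0.4669 0.2855 0.0479] ext [0.0533 0.0817] mid [0.4695 0.2873] axis [-0.985  -0.1723] zmax 0.06363618536810867
top [259 278  17  17 221] mean [0.429  0.1807 0.0371] ext [0.0417 0.0606] mid [0.4307 0.1816] axis [0.6826 0.7308] zmax 0.04834640680746083
top [179 299  35  29 754] mean [0.355  0.3803 0.0664] ext [0.0733 0.1102] mid [0.3559 0.384 ] axis [0.5048 0.8632] zmax 0.0848419388229209
top (298, 216) [0.6263 0.0865 0.092 ]
top (354, 207) [ 0.6509 -0.0764  0.0892]
top (312, 306) [0.3685 0.0504 0.0888]
top (370, 297) [ 0.3907 -0.1124  0.0924]
top (336, 260) [ 0.4963 -0.0199  0.0936]
top (370, 164) [ 0.6881 -0.0915  0.3646]
top (440, 150) [ 0.8549 -0.3643 -0.005 ]
top (400, 304) [ 0.3606 -0.146   0.3635]
top (229, 229) [0.5979 0.2911 0.0586]
side (289, 303) [0.6297 0.0629 0.0166]
side (382, 295) [0.3751 0.0246 0.0019]
side (279, 246) [ 0.6562 -0.087   0.092 ]
side (373, 240) [ 0.3625 -0.2278  0.0039]
side (258, 155) [ 0.7    -0.1134  0.3565]
side (387, 150) [ 0.3724 -0.1349  0.3581]
```

View pics/crop0.png

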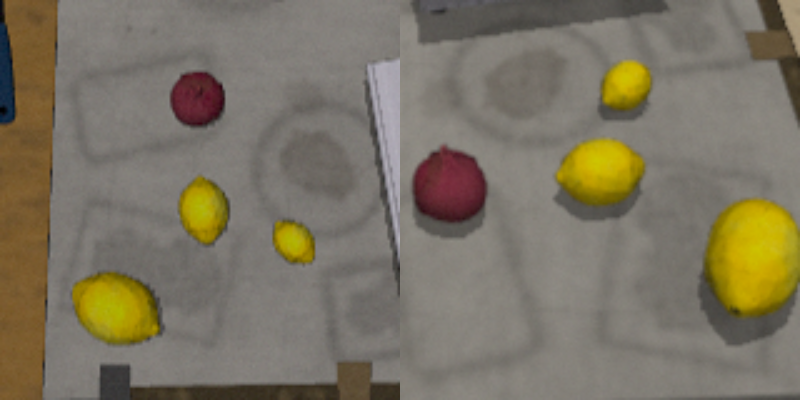

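View pics/crop1.png

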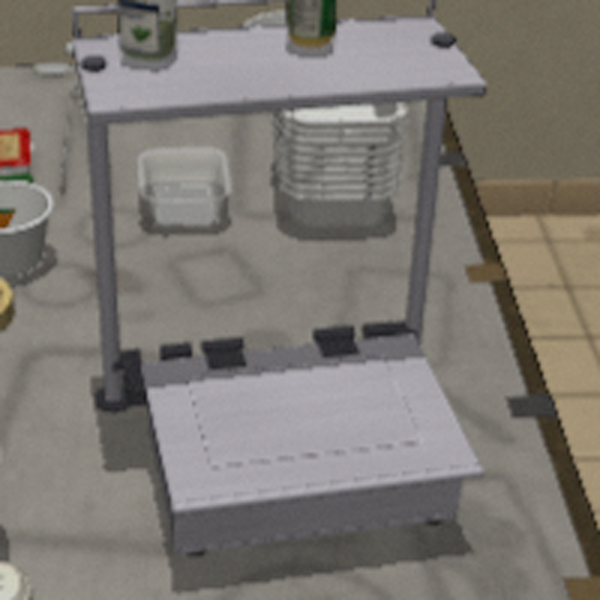

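View pics/crop2.png

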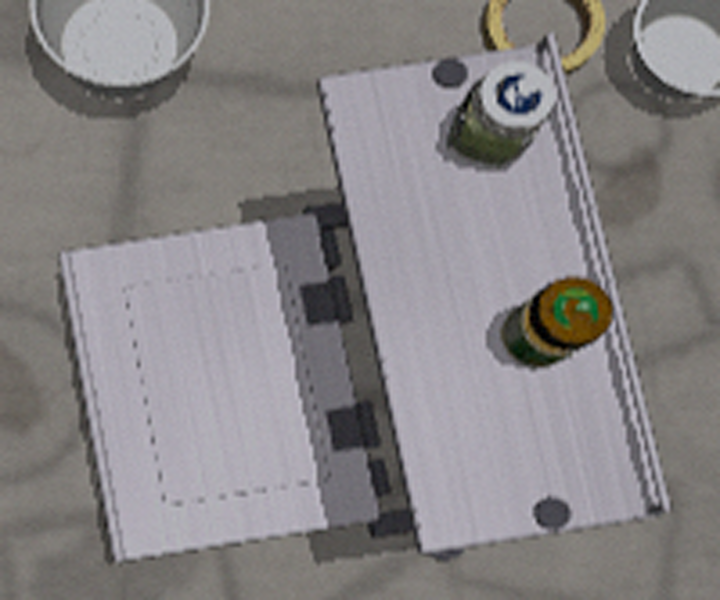

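Crop: the middle lemon, 82 x ~58 mm with its top at 62 mm, fits the description. The small one (top at 48 mm) and the large one (85 mm) do not. Next, fit the station pose.

```bash
python3 - <<'E'
from h import *
np.set_printoptions(precision=4,suppress=True)
d=np.load("top0.npy");P=cloud("top",d)
def rect(lo,hi,box):
    m=(P[...,2]>lo)&(P[...,2]<hi)&(P[...,0]>box[0])&(P[...,0]<box[1])&(P[...,1]>box[2])&(P[...,1]<box[3])
    m=cv2.morphologyEx(m.astype(np.uint8),cv2.MORPH_OPEN,np.ones((5,5)))
    q=P[m>0]; r=cv2.minAreaRect((q[:,:2]*1000).astype(np.float32)); print(len(q),q.mean(0),r);print(cv2.boxPoints(r))
rect(.34,.38,(.3,.8,-.4,.05))
rect(.078,.105,(.3,.75,-.11,.15))
# side camera
d=np.load("side0.npy");P=cloud("side",d)
rect(.34,.38,(.3,.8,-.4,.05))
rect(.083,.105,(.3,.75,-.12,.15))
E
```

```text
8291 [ 0.5193 -0.1826  0.3626] ((535.6484985351562, -188.51197814941406), (340.7709655761719, 155.051025390625), 8.812840461730957)
[[ 355.3971 -138.006 ]
 [ 379.1521 -291.2265]
 [ 715.8999 -239.0179]
 [ 692.1449  -85.7974]]
6021 [ 0.5107 -0.0176  0.0905] ((510.09332275390625, -26.66126251220703), (270.92083740234375, 203.48239135742188), 8.281354904174805)
[[ 361.3912   54.5081]
 [ 390.6996 -146.8525]
 [ 658.7955 -107.8306]
 [ 629.487    93.53  ]]
3464 [ 0.5396 -0.1664  0.3656] ((539.7552490234375, -185.84207153320312), (339.939697265625, 159.27066040039062), 8.533929824829102)
[[ 359.8498 -132.3111]
 [ 383.4848 -289.8184]
 [ 719.6607 -239.373 ]
 [ 696.0257  -81.8658]]
4672 [ 0.5198 -0.0124  0.094 ] ((515.6176147460938, -28.814659118652344), (270.9983825683594, 214.98651123046875), 8.364056587219238)
[[ 365.9234   57.8252]
 [ 397.1959 -154.8746]
 [ 665.3118 -115.4546]
 [ 634.0394   97.2453]]
```

Lid and shelf agree: the station x axis is about (0.147, -0.989), the hinge middle about (0.529, -0.135) and the lip about (0.498, 0.076). The shelf edge, measured separately, falls within 2 mm of where these put it.

The rows can't command tilt directly. I'll see whether "approached as far as the arm can" gives tilt at the edge of reach, starting with a reposition to the free side.

Request:
play_rows:
  increments:
    - [[-3,-5,-3,0.15],[-7,-10,-5,0.3],[-10,-15,-8,0.45],[-13,-20,-10,0.6],[-16,-25,-12,0.75]]
  jaw: 0

```text
t: 0.6
tool_pos: [-0.0008, 0.5127, 0.3229]
orientation: [3.058, 0.714, -0.002]
force: [0.3, 0.6, 0.4]
opening: 0.0573
```

Request:
play_rows:
  increments:
    - [[-4,3,0,0.15],[-8,5,0,0.31],[-10,7,0,0.31],[-10,7,0,0.31]]

```text
t: 1.0
tool_pos: [-0.0609, 0.4036, 0.3234]
orientation: [3.132, 0.236, -0.002]
force: [-0.5, 1.3, -0.3]
opening: 0.0254
```

```bash
cat > st.py <<'E'
from h import *
np.set_printoptions(precision=3,suppress=True)
s=read_state();M=R.from_rotvec(s["orientation"]).as_matrix()
print(s["t"],"q",s["q"],"p",s["tool_pos"]);print("x",M[:,0],"y",M[:,1],"z",M[:,2],"F",s["force"],s["opening"])
E
python3 st.py
```

```text
1.0 q [ 1.594 -0.42   1.818  0.001  1.745  1.443] p [-0.061  0.404  0.323]
x [ 0.989  0.15  -0.001] y [ 0.15  -0.989  0.001] z [-0.001 -0.001 -1.   ] F [-0.501  1.264 -0.346] 0.025364231177736146
```

Request:
play_rows:
  increments:
    - [[0,4,0,0],[0,8,0,0],[0,12,0,0],[0,16,0,0]]

```text
t: 1.4
tool_pos: [-0.0374, 0.2497, 0.3245]
orientation: [3.123, 0.236, -0.001]
force: [3.7, -18.3, -5.8]
opening: 0.0008
```

```bash
python3 st.py
```

```text
1.4 q [ 1.516 -0.893  2.096 -0.001  1.949  1.365] p [-0.037  0.25   0.325]
x [ 0.989  0.15  -0.002] y [ 0.15  -0.989  0.01 ] z [-0.   -0.01 -1.  ] F [  3.675 -18.326  -5.781] 0.0007998606792909615
```

Request:
play_rows:
  increments:
    - [[0,2,0,0],[0,4,0,0]]

```text
t: 1.6
tool_pos: [-0.0351, 0.2384, 0.3329]
orientation: [3.095, 0.233, 0.002]
force: [-1.2, 0.6, 0.4]
opening: 0.0005
```

```bash
python3 st.py
```

```text
1.6 q [ 1.513 -0.891  2.08  -0.007  1.989  1.36 ] p [-0.035  0.238  0.333]
x [ 0.989  0.15  -0.001] y [ 0.15  -0.988  0.038] z [ 0.004 -0.038 -0.999] F [-1.172  0.587  0.433] 0.0005112286339714756
```

The pressure at the edge of reach tilts the hand in just the direction needed (fingers towards -y). I'll keep going this way.

Request:
play_rows:
  increments:
    - [[0,5,0,0],[0,10,0,0],[0,15,0,0],[0,15,0,0]]

```text
t: 2.0
tool_pos: [-0.03, 0.2113, 0.371]
orientation: [3.052, 0.23, 0.007]
force: [0.6, -0.2, -0.3]
opening: 0.0003
```

```bash
python3 st.py
```

```text
2.0 q [ 1.498 -0.892  2.011 -0.019  2.102  1.339] p [-0.03   0.211  0.371]
x [ 0.989  0.15  -0.001] y [ 0.15  -0.985  0.08 ] z [ 0.011 -0.08  -0.997] F [ 0.637 -0.213 -0.251] 0.00028217694395594377
```

Request:
play_rows:
  increments:
    - [[0,5,3,0],[0,10,6,0],[0,15,9,0],[0,20,12,0],[0,25,15,0]]

```text
t: 2.5
tool_pos: [-0.0266, 0.2055, 0.3384]
orientation: [3.006, 0.227, 0.011]
force: [1.4, 0.8, 0.1]
opening: 0.0002
```

```bash
python3 st.py
```

```text
2.5 q [ 1.497 -0.892  2.075 -0.03   2.082  1.333] p [-0.027  0.205  0.338]
x [ 0.989  0.15  -0.003] y [ 0.149 -0.981  0.127] z [ 0.016 -0.126 -0.992] F [1.367 0.77  0.109] 0.00015911081352087714
```

Request:
play_rows:
  increments:
    - [[0,30,20,0],[0,30,20,0],[0,30,20,0],[0,30,20,0],[0,30,20,0]]

```text
t: 3.0
tool_pos: [-0.0195, 0.2018, 0.286]
orientation: [2.96, 0.223, 0.012]
force: [-0.7, -0.6, -0.4]
opening: 0.0004
```

```bash
python3 st.py
```

```text
3.0 q [ 1.48  -0.892  2.177 -0.041  2.026  1.314] p [-0.02   0.202  0.286]
x [ 0.989  0.15  -0.005] y [ 0.148 -0.974  0.173] z [ 0.021 -0.171 -0.985] F [-0.661 -0.558 -0.385] 0.00044437300405138734
```

Request:
play_rows:
  increments:
    - [[0,30,0,0],[0,30,0,0],[0,30,0,0],[0,30,0,0],[0,30,0,0]]

```text
t: 3.5
tool_pos: [0.0001, 0.1705, 0.3618]
orientation: [2.919, 0.22, 0.009]
force: [0.2, 0.1, 1.2]
opening: 0.0006
```

```bash
python3 st.py
```

```text
3.5 q [ 1.395 -0.892  2.042 -0.073  2.197  1.209] p [0.    0.17  0.362]
x [ 0.989  0.149 -0.01 ] y [ 0.147 -0.966  0.213] z [ 0.022 -0.212 -0.977] F [0.221 0.094 1.154] 0.0005780614924762839
```

12° so far, but the hand is getting near the base. Overreaching outwards at azimuth about -82° gives the same tilt direction with free space, so I'll go round there, high.

```bash
cat > go.py <<'E'
# usage: go.py x,y,z ...  -> increments in cm from present pose
import sys
from h import *
np.set_printoptions(precision=3,suppress=True)
s=read_state();M=R.from_rotvec(s["orientation"]).as_matrix()
print(s["t"],"q",s["q"],"p",s["tool_pos"],"z",M[:,2],"x",M[:,0],"F",s["force"])
for a in sys.argv[1:]:
    w=np.array(list(map(float,a.split(","))));print(np.round(M.T@(w-s["tool_pos"])*100,1).tolist())
E
python3 go.py .05,.25,.42 .15,.3,.5 .25,.28,.55 .32,.22,.57 .38,.15,.58
```

```text
3.5 q [ 1.395 -0.892  2.042 -0.073  2.197  1.209] p [0.    0.17  0.362] z [ 0.022 -0.212 -0.977] x [ 0.989  0.149 -0.01 ] F [0.221 0.094 1.154]
[6.1, -5.7, -7.3]
[16.6, -7.4, -15.9]
[26.2, -2.9, -20.1]
[32.2, 4.4, -20.7]
[37.1, 12.2, -20.0]
```

Request:
play_rows:
  increments:
    - [[2,-4,-4,0],[6,-6,-7,0],[11,-7,-11,0],[16,-7,-15,0],[20,-6,-17,0]]

```text
t: 4.0
tool_pos: [0.1573, 0.2894, 0.4954]
orientation: [2.919, 0.221, 0.009]
force: [-0.6, 1.1, 0.2]
opening: 0.0003
```

```bash
python3 go.py .25,.23,.57 .30,.2,.58 .34,.15,.58 .37,.1,.58 .38,.05,.58
```

```text
4.0 q [ 1.055 -0.361  1.473 -0.153  2.2    0.824] p [0.157 0.289 0.495] z [ 0.022 -0.212 -0.977] x [ 0.989  0.149 -0.01 ] F [-0.61   1.055  0.182]
[8.2, 8.7, -5.8]
[12.7, 12.5, -6.1]
[15.9, 18.0, -4.9]
[18.1, 23.2, -3.8]
[18.4, 28.2, -2.7]
```

Request:
play_rows:
  increments:
    - [[4,3,-3,0],[8,7,-5,0],[12,11,-6,0],[15,16,-5,0],[18,21,-4,0]]

```text
t: 4.5
tool_pos: [0.3389, 0.1527, 0.5761]
orientation: [2.919, 0.221, 0.01]
force: [0.1, 1.9, 0.0]
opening: 0.0001
```

```bash
python3 go.py .38,.05,.58 .38,0,.58  .38,-.05,.58 .37,-.1,.58 .36,-.15,.58 .35,-.2,.58
```

```text
4.5 q [ 0.481 -0.256  1.232 -0.253  2.229  0.181] p [0.339 0.153 0.576] z [ 0.023 -0.211 -0.977] x [ 0.989  0.15  -0.009] F [0.091 1.905 0.003]
[2.5, 10.6, 1.9]
[1.8, 15.4, 2.9]
[1.0, 20.3, 4.0]
[-0.7, 25.0, 5.0]
[-2.5, 29.6, 6.1]
[-4.2, 34.3, 7.1]
```

Request:
play_rows:
  increments:
    - [[1,5,1,0],[2,10,2,0],[2,15,3,0],[1,20,4,0],[0,25,5,0]]

```text
t: 5.0
tool_pos: [0.3772, -0.0909, 0.5802]
orientation: [2.919, 0.221, 0.01]
force: [0.5, -0.2, 0.5]
opening: 0.0007
```

```bash
python3 go.py .35,-.15,.57 .34,-.2,.56 .32,-.25,.55 .30,-.3,.54 .28,-.35,.53
```

```text
5.0 q [-0.175 -0.333  1.284 -0.242  2.117 -0.46 ] p [ 0.377 -0.091  0.58 ] z [ 0.022 -0.212 -0.977] x [ 0.989  0.15  -0.01 ] F [ 0.535 -0.195  0.472]
[-3.6, 5.1, 2.2]
[-5.3, 9.6, 4.2]
[-8.0, 13.9, 6.2]
[-10.7, 18.2, 8.2]
[-13.4, 22.5, 10.2]
```

Request:
play_rows:
  increments:
    - [[-3,5,2,0],[-5,9,4,0],[-8,14,6,0],[-11,18,8,0],[-13,23,10,0]]

```text
t: 5.5
tool_pos: [0.2928, -0.3221, 0.5391]
orientation: [2.917, 0.22, 0.011]
force: [1.1, 0.8, -0.5]
opening: 0.0005
```

```bash
python3 go.py .26,-.4,.52 .24,-.45,.51 .22,-.5,.5 .20,-.55,.5 .18,-.6,.5
```

```text
5.5 q [-0.847 -0.371  1.395 -0.133  1.937 -1.056] p [ 0.293 -0.322  0.539] z [ 0.023 -0.213 -0.977] x [ 0.989  0.149 -0.009] F [ 1.08   0.773 -0.471]
[-4.4, 6.6, 3.4]
[-7.1, 10.9, 5.4]
[-9.8, 15.3, 7.4]
[-12.5, 19.8, 8.5]
[-15.3, 24.3, 9.5]
```

Request:
play_rows:
  increments:
    - [[-4,5,2,0],[-7,10,4,0],[-10,15,6,0],[-12,20,8,0],[-15,24,8,0]]

```text
t: 6.0
tool_pos: [0.1984, -0.551, 0.5116]
orientation: [2.919, 0.22, 0.01]
force: [1.2, 0.3, 0.3]
opening: 0.0002
```

```bash
python3 go.py .16,-.65,.5 .15,-.7,.5 .14,-.75,.5 .13,-.8,.5 .13,-.85,.5
```

```text
6.0 q [-1.29  -0.05   1.175 -0.038  1.805 -1.452] p [ 0.198 -0.551  0.512] z [ 0.023 -0.212 -0.977] x [ 0.989  0.149 -0.009] F [1.205 0.286 0.264]
[-5.3, 8.7, 3.1]
[-7.0, 13.4, 4.2]
[-8.7, 18.1, 5.2]
[-10.5, 22.8, 6.2]
[-11.2, 27.6, 7.3]
```

Request:
play_rows:
  increments:
    - [[-2,5,1,0],[-4,10,2,0],[-6,15,4,0],[-7,20,5,0],[-7,25,6,0]]

```text
t: 6.5
tool_pos: [0.1617, -0.7747, 0.5062]
orientation: [2.922, 0.216, 0.008]
force: [0.3, -0.7, 0.1]
opening: 0.0004
```

```bash
python3 go.py .17,-.85,.5 .17,-.95,.5 .18,-1.05,.5
```

```text
6.5 q [-1.425  0.615  0.389 -0.01   1.926 -1.578] p [ 0.162 -0.775  0.506] z [ 0.021 -0.209 -0.978] x [ 0.989  0.146 -0.01 ] F [ 0.331 -0.694  0.115]
[-0.3, 7.3, 2.2]
[-1.7, 16.9, 4.3]
[-2.2, 26.8, 6.4]
```

Request:
play_rows:
  increments:
    - [[0,5,1,0],[0,10,2,0],[0,15,3,0],[0,20,4,0],[0,25,5,0]]

```text
t: 7.0
tool_pos: [0.169, -0.8625, 0.4524]
orientation: [2.876, 0.213, 0.016]
force: [0.1, 1.0, 1.5]
opening: 0.0005
```

```bash
python3 go.py
```

```text
7.0 q [-1.433  0.933  0.022 -0.006  1.928 -1.584] p [ 0.169 -0.863  0.452] z [ 0.03  -0.253 -0.967] x [ 0.989  0.146 -0.008] F [0.141 0.961 1.476]
```

Request:
play_rows:
  increments:
    - [[0,30,-12,0],[0,30,-12,0],[0,30,-12,0],[0,30,-12,0],[0,30,-12,0]]

```text
t: 7.5
tool_pos: [0.1641, -0.8709, 0.4744]
orientation: [2.825, 0.21, 0.024]
force: [0.3, -0.5, -1.1]
opening: 0.0005
```

```bash
python3 go.py
```

```text
7.5 q [-1.442  0.912  0.022 -0.     1.899 -1.591] p [ 0.164 -0.871  0.474] z [ 0.039 -0.301 -0.953] x [ 0.989  0.147 -0.006] F [ 0.27  -0.476 -1.131]
```

Request:
play_rows:
  increments:
    - [[0,30,-12,0],[0,30,-12,0]]

```text
t: 7.7
tool_pos: [0.1631, -0.8809, 0.4916]
orientation: [2.776, 0.207, 0.031]
force: [0.3, 0.3, 0.5]
opening: 0.0004
```

```bash
python3 go.py
```

```text
7.7 q [-1.446  0.897  0.022  0.004  1.864 -1.594] p [ 0.163 -0.881  0.492] z [ 0.047 -0.347 -0.937] x [ 0.989  0.148 -0.005] F [0.307 0.307 0.48 ]
```

Tilt saturates within each call, so short calls ratchet faster.

Request:
play_rows:
  increments:
    - [[0,30,-10,0],[0,30,-10,0]]

```text
t: 7.9
tool_pos: [0.1623, -0.8913, 0.508]
orientation: [2.728, 0.204, 0.037]
force: [-0.3, -0.2, 0.1]
opening: 0.0004
```

Request:
play_rows:
  increments:
    - [[0,30,-10,0],[0,30,-10,0]]

```text
t: 8.1
tool_pos: [0.1615, -0.8999, 0.5269]
orientation: [2.679, 0.201, 0.043]
force: [-0.3, 0.7, -0.0]
opening: 0.0003
```

Request:
play_rows:
  increments:
    - [[0,30,-10,0],[0,30,-10,0]]

```text
t: 8.3
tool_pos: [0.1605, -0.9063, 0.5488]
orientation: [2.63, 0.198, 0.049]
force: [-0.3, 1.2, 1.0]
opening: 0.0007
```

Request:
play_rows:
  increments:
    - [[0,30,-10,0],[0,30,-10,0]]

```text
t: 8.5
tool_pos: [0.1595, -0.9108, 0.5732]
orientation: [2.58, 0.194, 0.055]
force: [0.2, 1.6, -0.2]
opening: 0.0001
```

```bash
python3 go.py
```

```text
8.5 q [-1.461  0.831  0.022  0.021  1.734 -1.602] p [ 0.159 -0.911  0.573] z [ 0.078 -0.521 -0.85 ] x [ 0.989  0.15  -0.   ] F [ 0.233  1.65  -0.153]
```

Request:
play_rows:
  increments:
    - [[0,30,-10,0],[0,30,-10,0]]

```text
t: 8.7
tool_pos: [0.1582, -0.9131, 0.5996]
orientation: [2.531, 0.191, 0.06]
force: [-0.5, -0.2, -0.1]
opening: 0.0003
```

Request:
play_rows:
  increments:
    - [[0,30,-10,0],[0,30,-10,0]]

```text
t: 8.9
tool_pos: [0.1568, -0.9133, 0.6276]
orientation: [2.483, 0.188, 0.065]
force: [0.3, -0.2, 0.0]
opening: 0.0006
```

```bash
python3 go.py .17,-.8,.55 .2,-.7,.6 .25,-.5,.63 .3,-.35,.65; python3 -c "
import plant;print([n for n in dir(plant) if n[0]!='_']);print(getattr(plant,'tips_ahead',None))"
```

```text
8.9 q [-1.468  0.783  0.023  0.03   1.683 -1.605] p [ 0.157 -0.913  0.628] z [ 0.092 -0.601 -0.794] x [0.989 0.151 0.001] F [ 0.267 -0.237  0.031]
[3.0, -13.5, -0.5]
[7.5, -17.9, -10.2]
[15.4, -31.2, -24.2]
[22.6, -41.2, -34.3]
['IKError', 'camera_params', 'close_job', 'read_camera', 'read_state', 'tips_ahead']
0.011
```

Request:
play_rows:
  increments:
    - [[1,-4,-1,0],[3,-8,-3,0],[5,-12,-6,0],[7,-16,-9,0],[9,-20,-12,0]]

```text
t: 9.4
tool_pos: [0.1927, -0.7497, 0.6063]
orientation: [2.483, 0.187, 0.065]
force: [0.9, 0.0, 0.5]
opening: 0.0002
```

```bash
python3 go.py .25,-.5,.66 .3,-.35,.66 .35,-.2,.66
```

```text
9.4 q [-1.372  0.097  0.972 -0.029  1.42  -1.528] p [ 0.193 -0.75   0.606] z [ 0.092 -0.6   -0.794] x [0.989 0.15  0.001] F [0.888 0.046 0.514]
[9.4, -15.7, -18.7]
[16.6, -26.9, -27.3]
[23.8, -38.0, -35.8]
```

Request:
play_rows:
  increments:
    - [[2,-3,-4,0],[5,-7,-8,0],[7,-11,-12,0],[9,-15,-15,0],[12,-19,-19,0]]

```text
t: 9.9
tool_pos: [0.2569, -0.5103, 0.6386]
orientation: [2.481, 0.186, 0.066]
force: [0.8, -0.1, 0.4]
opening: 0.0005
```

```bash
python3 go.py  .3,-.35,.66 .35,-.2,.66 .4,-.1,.66
```

```text
9.9 q [-1.056 -0.353  1.317 -0.218  1.556 -1.272] p [ 0.257 -0.51   0.639] z [ 0.093 -0.602 -0.793] x [0.989 0.149 0.002] F [ 0.766 -0.068  0.394]
[6.7, -10.8, -10.9]
[13.8, -22.0, -19.5]
[20.3, -29.2, -25.1]
```

Request:
play_rows:
  increments:
    - [[2,-3,-3,0],[5,-7,-7,0],[7,-11,-11,0],[10,-15,-15,0],[13,-19,-18,0]]

```text
t: 10.4
tool_pos: [0.3291, -0.2749, 0.6661]
orientation: [2.479, 0.183, 0.07]
force: [0.6, -0.4, -0.2]
opening: 0.0007
```

```bash
python3 go.py   .35,-.2,.66 .42,-.1,.66 .47,0,.6 .5,.1,.5
```

```text
10.4 q [-0.353 -0.473  1.343 -0.589  1.857 -0.792] p [ 0.329 -0.275  0.666] z [ 0.095 -0.603 -0.792] x [0.989 0.148 0.006] F [ 0.647 -0.376 -0.213]
[3.2, -6.0, -3.8]
[11.6, -13.0, -9.2]
[18.0, -24.0, -10.0]
[22.4, -37.6, -7.8]
```

Request:
play_rows:
  increments:
    - [[2,-4,-2,0],[5,-8,-5,0],[8,-12,-8,0],[12,-16,-10,0],[15,-20,-10,0]]

```text
t: 10.9
tool_pos: [0.4322, -0.0527, 0.6352]
orientation: [2.48, 0.182, 0.078]
force: [1.4, 0.3, 0.0]
opening: 0.0005
```

```bash
python3 go.py  .49,.05,.55 .5,.12,.45 .5,.16,.35 .5,.16,.2
```

```text
10.9 q [ 0.282 -0.2    1.203 -0.767  2.078 -0.272] p [ 0.432 -0.053  0.635] z [ 0.101 -0.602 -0.792] x [0.989 0.15  0.011] F [1.432 0.259 0.042]
[7.2, -12.6, 1.1]
[9.1, -24.1, 4.9]
[9.6, -33.3, 10.5]
[9.4, -42.5, 22.3]
```

Request:
play_rows:
  increments:
    - [[2,-5,0,0],[4,-10,1,0],[6,-14,2,0],[8,-19,3,0],[9,-24,5,0]]

```text
t: 11.4
tool_pos: [0.4979, 0.1127, 0.4612]
orientation: [2.481, 0.182, 0.081]
force: [0.7, 0.4, 0.2]
opening: 0.0004
```

```bash
python3 go.py   .5,.14,.35 .5,.16,.25 .5,.16,.2
```

```text
11.4 q [ 0.536  0.035  1.309 -0.667  1.974  0.175] p [0.498 0.113 0.461] z [ 0.102 -0.601 -0.792] x [0.988 0.151 0.013] F [0.667 0.362 0.23 ]
[0.5, -8.9, 7.2]
[0.6, -16.6, 13.9]
[0.6, -19.6, 17.9]
```

Request:
play_rows:
  increments:
    - [[0,-4,3,0],[0.5,-8,6,0],[0.5,-12,9,0],[0.5,-15,12,0],[0.5,-17,14,0]]

```text
t: 11.9
tool_pos: [0.4969, 0.1628, 0.2431]
orientation: [2.48, 0.185, 0.077]
force: [0.4, 0.4, 0.9]
opening: 0.0005
```

```bash
python3 go.py; python3 - <<'E'
from h import *
for n in("side","top"):
    p,d=read_camera(n); cv2.imwrite(f"pics/{n}1.png",p); np.save(f"{n}1.npy",d)
E
```

```text
11.9 q [ 0.609  0.164  1.567 -0.59   1.704  0.469] p [0.497 0.163 0.243] z [ 0.1   -0.602 -0.792] x [0.988 0.151 0.01 ] F [0.354 0.391 0.877]
```

View pics/side1.png

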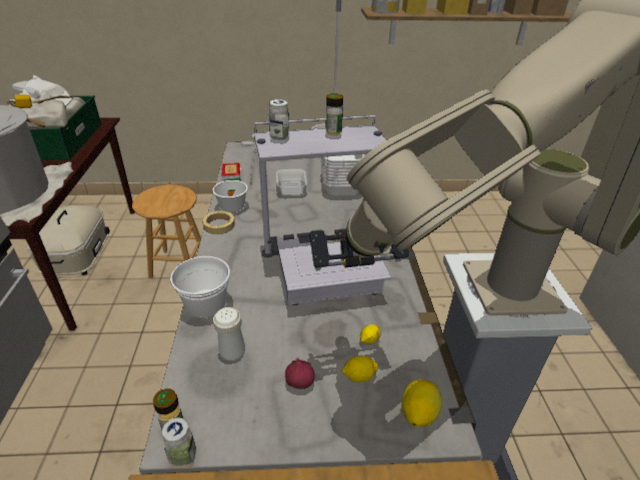

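View pics/top1.png

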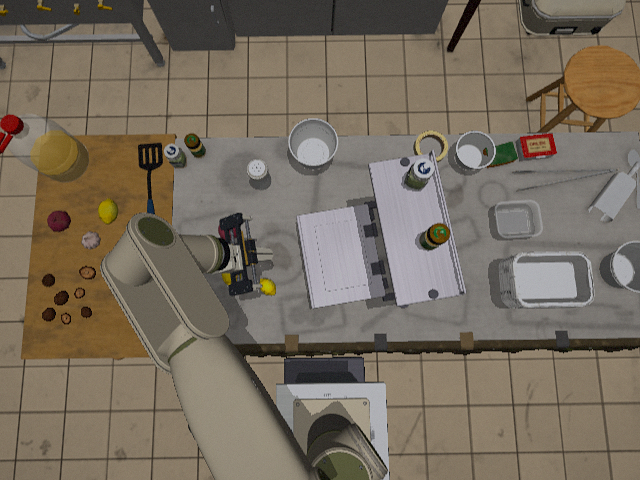

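Side view: hand tilted in front of the lid at (345,245), everything else undisturbed. Top view: fingers at (255,255) point at the lip at (305,260). Next I'll plan the push along the lid's arc.

```bash
cat > traj.py <<'E'
import sys
from h import *
np.set_printoptions(precision=3,suppress=True)
ex=np.array([.147,-.989,0]);ex/=np.linalg.norm(ex);H=np.array([.529,-.135,.097]);ez=np.array([0,0,1.])
s=read_state();M=R.from_rotvec(s["orientation"]).as_matrix();z=M[:,2];y=M[:,1]
a=np.arctan2(z@ex,-z[2]);bd=np.array([-np.sin(a),np.cos(a)]) # finger backwards dir (u,z)
TH=np.pi/2-a
def T(th,e=.020):
    L=np.array([-.213*np.cos(th)-.014*np.sin(th),.213*np.sin(th)-.014*np.cos(th)])
    if th<=TH: return L-e*bd
    # tip on underside
    f=min(1,(th-TH)/(1.65-TH)); sp=(.213-e)*(1-f)+.115*f
    g=.012+.002*(1-f)
    return np.array([-sp*np.cos(th)-g*np.sin(th),sp*np.sin(th)-g*np.cos(th)])
def tcp(t2): return H+ex*t2[0]+ez*t2[1]-.008*y-.011*z
def inc(t2): return np.round(M.T@(tcp(t2)-s["tool_pos"])*100,1).tolist()
def now():
    v=s["tool_pos"]+.008*y+.011*z-H; return np.array([v@ex,v[2]])
print("t",s["t"],"tilt",a,"tipback uz now",now(),"F",s["force"],"q",s["q"])
for w in sys.argv[1:]:
    if w[0]=="u":
        u,zz=map(float,w[1:].split(","));print(w,inc(np.array([u,zz])))
    else: th=float(w);print(th,T(th),inc(T(th)))
E
python3 traj.py u-.25,.03 u-.25,-.03 u-.225,-.03 0 .1 .2 .4
```

```text
t 12.0 tilt 0.6582370000859125 tipback uz now [-0.286  0.141] F [-0.341 -0.204  0.446] q [ 0.609  0.165  1.568 -0.59   1.706  0.467]
u-.25,.03 [-1.2, -4.0, 11.0]
u-.25,-.03 [-1.2, -7.7, 15.7]
u-.225,-.03 [-1.2, -5.7, 17.3]
0.0 [-0.201 -0.03 ] [-1.3, -3.8, 18.7]
0.1 [-0.201 -0.008] [-1.2, -2.5, 17.0]
0.2 [-0.199  0.013] [-1.2, -1.0, 15.4]
0.4 [-0.189  0.054] [-1.2, 2.3, 12.8]
```

Request:
play_rows:
  increments:
    - [[-0.5,-2,4,0],[-1,-4,8,0],[-1.2,-6,12,0],[-1.2,-7.5,15.5,0],[-1.2,-5.7,17.3,0]]

```text
t: 12.5
tool_pos: [0.4929, 0.0998, 0.0677]
orientation: [2.477, 0.19, 0.067]
force: [-0.4, 0.7, -0.2]
opening: 0.0008
```

```bash
python3 traj.py u-.225,-.03 0 .1 .2 .3 .4
```

```text
t 12.5 tilt 0.658967879640054 tipback uz now [-0.225 -0.033] F [-0.436  0.687 -0.246] q [ 0.52   0.272  1.792 -0.621  1.388  0.582]
u-.225,-.03 [0.1, 0.2, -0.3]
0.0 [-0.201 -0.03 ] [0.1, 2.1, 1.2]
0.1 [-0.201 -0.008] [0.1, 3.4, -0.5]
0.2 [-0.199  0.013] [0.1, 4.8, -2.1]
0.3 [-0.195  0.034] [0.1, 6.4, -3.5]
0.4 [-0.189  0.054] [0.1, 8.1, -4.8]
```

Request:
play_rows:
  increments:
    - [[0,1,0.6,0],[0,2.1,1.2,0],[0,2.7,0.3,0],[0,3.4,-0.5,0],[0,4.1,-1.3,0]]

```text
t: 13.0
tool_pos: [0.4973, 0.0766, 0.1052]
orientation: [2.478, 0.189, 0.07]
force: [0.7, 0.2, -1.3]
opening: 0.0006
```

```bash
python3 traj.py .15 .2 .25 .3 .35 .4 .45 .5; python3 - <<'E'
from h import *
n="side";p,d=read_camera(n); cv2.imwrite(f"pics/{n}2.png",cv2.resize(p[180:330,240:440],(800,600)))
E
```

```text
t 13.0 tilt 0.6579910061852944 tipback uz now [-0.201  0.004] F [ 0.746  0.227 -1.326] q [ 0.479  0.189  1.81  -0.628  1.418  0.514]
0.15 [-0.2    0.002] [0.0, -0.1, 0.2]
0.2 [-0.199  0.013] [0.0, 0.6, -0.6]
0.25 [-0.198  0.023] [0.0, 1.4, -1.3]
0.3 [-0.195  0.034] [0.0, 2.2, -2.0]
0.35 [-0.193  0.044] [0.0, 3.1, -2.6]
0.4 [-0.189  0.054] [0.0, 4.0, -3.2]
0.45 [-0.186  0.064] [0.0, 4.9, -3.8]
0.5 [-0.181  0.074] [0.0, 5.8, -4.3]
```

View pics/side2.png

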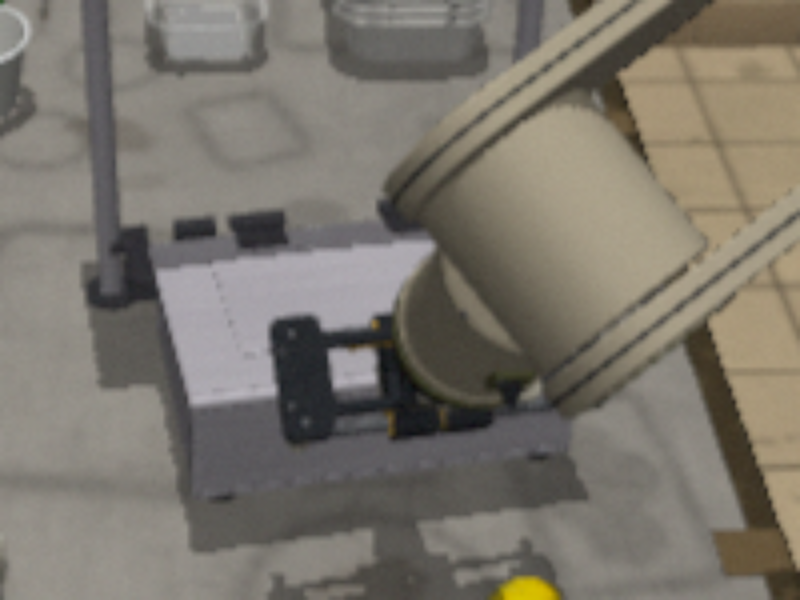

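```bash
cat > lid.py <<'E'
from h import *
ex=np.array([.147,-.989,0]);ex/=np.linalg.norm(ex);H=np.array([.529,-.135,.097]);ey=np.array([-ex[1],ex[0],0])
import sys
for n in sys.argv[1:]:
    p,d=read_camera(n);P=cloud(n,d)-H
    u=P@ex;v=P@ey;w=P[...,2]
    m=(d>0)&(v>.03)&(v<.133)&(np.hypot(u,w)<.21)&(np.hypot(u,w)>.05)&(w>-.02)&(u<.1)
    th=np.arctan2(w[m],-u[m]);h,b=np.histogram(th,np.arange(-.2,2.3,.05));print(n,m.sum(),"median",np.median(th),"peak",b[h.argmax()],h.max())
E
python3 lid.py side
```

```text
side 1079 median 0.12101075513591836 peak 0.09999999999999992 887
```

The lid is up about 0.15 rad, as planned. Continuing.

Request:
play_rows:
  increments:
    - [[0,0.7,-0.7,0],[0,1.6,-1.4,0],[0,2.7,-2.3,0],[0,3.9,-3.1,0],[0,5.1,-3.9,0]]

```text
t: 13.6
tool_pos: [0.5005, 0.0612, 0.1692]
orientation: [2.479, 0.19, 0.074]
force: [1.0, 2.2, -2.6]
opening: 0.0004
```

```bash
python3 lid.py side; python3 traj.py .45 .5 .55 .6 .65 .7 .75 .8
```

```text
side 546 median 0.4213122943875651 peak 0.39999999999999986 327
t 13.65 tilt 0.6574578308944761 tipback uz now [-0.184  0.071] F [0.068 1.765 0.724] q [ 0.45   0.084  1.79  -0.629  1.498  0.422]
0.45 [-0.186  0.064] [-0.2, -0.5, 0.5]
0.5 [-0.181  0.074] [-0.2, 0.4, -0.1]
0.55 [-0.177  0.084] [-0.2, 1.4, -0.5]
0.6 [-0.171  0.093] [-0.2, 2.4, -0.9]
0.65 [-0.166  0.102] [-0.2, 3.4, -1.3]
0.7 [-0.16   0.111] [-0.2, 4.4, -1.6]
0.75 [-0.153  0.119] [-0.2, 5.4, -1.9]
0.8 [-0.146  0.127] [-0.2, 6.5, -2.1]
```

Request:
play_rows:
  increments:
    - [[-0.2,1,-0.4,0],[-0.2,2.2,-0.9,0],[-0.2,3.5,-1.3,0],[-0.2,4.7,-1.7,0],[-0.2,6,-2,0]]

```text
t: 14.15
tool_pos: [0.5046, 0.0246, 0.2251]
orientation: [2.478, 0.187, 0.077]
force: [1.4, 1.4, -1.4]
opening: 0.0001
```

```bash
python3 lid.py side; python3 traj.py .8 .85 .9 .95 1 1.05 1.1 1.15 1.2
```

```text
side 477 median 0.638701370809313 peak -0.10000000000000003 160
t 14.2 tilt 0.6583707538371406 tipback uz now [-0.147  0.126] F [0.461 0.304 0.093] q [ 0.385 -0.013  1.783 -0.641  1.543  0.311]
0.8 [-0.146  0.127] [-0.0, 0.1, 0.0]
0.85 [-0.139  0.135] [-0.0, 1.2, -0.2]
0.9 [-0.131  0.142] [-0.0, 2.3, -0.3]
0.95 [-0.121  0.146] [-0.0, 3.2, 0.1]
1.0 [-0.111  0.147] [-0.0, 4.2, 0.6]
1.05 [-0.101  0.148] [-0.0, 5.0, 1.1]
1.1 [-0.091  0.148] [-0.0, 5.8, 1.7]
1.15 [-0.081  0.148] [-0.0, 6.6, 2.4]
1.2 [-0.071  0.147] [-0.0, 7.3, 3.0]
```

Request:
play_rows:
  increments:
    - [[0,1.1,-0.2,0],[0,2.2,-0.2,0],[0,3.1,0.1,0],[0,4.1,0.6,0],[0,5,1.1,0]]

```text
t: 14.7
tool_pos: [0.5123, -0.0231, 0.249]
orientation: [2.478, 0.186, 0.079]
force: [0.4, 1.8, 0.4]
opening: 0.0003
```

```bash
python3 lid.py side; python3 traj.py 1.05 1.1 1.15 1.2 1.25 1.3 1.35 1.4 1.45; python3 - <<'E'
from h import *
n="side";p,d=read_camera(n); cv2.imwrite(f"pics/{n}3.png",cv2.resize(p[120:330,220:460],(685,600)))
E
```

```text
side 1119 median 0.9529729787315422 peak 0.9499999999999997 580
t 14.75 tilt 0.6592961225873253 tipback uz now [-0.099  0.149] F [ 0.906  0.085 -0.658] q [ 0.293 -0.069  1.796 -0.654  1.523  0.214]
1.05 [-0.101  0.148] [0.0, -0.2, -0.1]
1.1 [-0.091  0.148] [-0.0, 0.6, 0.5]
1.15 [-0.081  0.148] [-0.0, 1.4, 1.2]
1.2 [-0.071  0.147] [-0.0, 2.1, 1.8]
1.25 [-0.062  0.145] [-0.0, 2.7, 2.5]
1.3 [-0.053  0.143] [-0.0, 3.3, 3.2]
1.35 [-0.045  0.14 ] [-0.0, 3.8, 4.0]
1.4 [-0.037  0.137] [-0.0, 4.2, 4.7]
1.45 [-0.029  0.134] [-0.0, 4.6, 5.5]
```

View pics/side3.png

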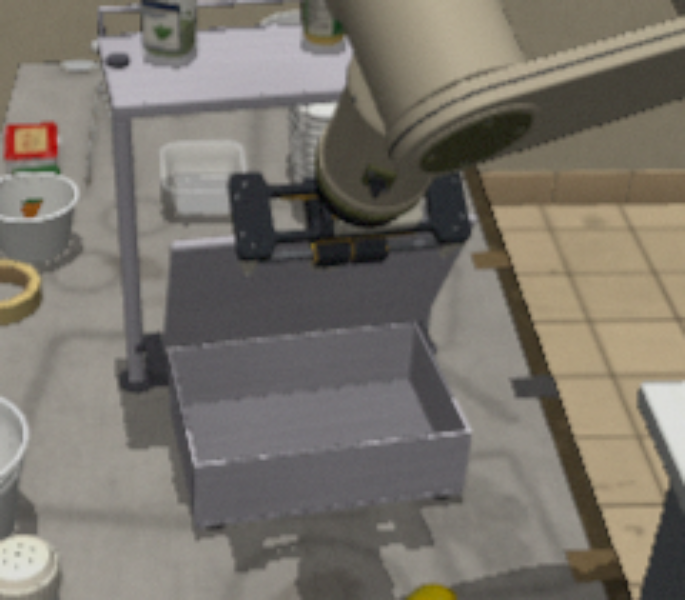

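The picture shows the lid about 60° up, resting on the fingers around (345,250), with the bin open below. It is under control, so I continue.

Request:
play_rows:
  increments:
    - [[0,0.7,0.6,0],[0,1.4,1.2,0],[0,2,1.8,0],[0,2.6,2.4,0],[0,3.1,3,0]]

```text
t: 15.3
tool_pos: [0.5188, -0.0668, 0.2442]
orientation: [2.477, 0.184, 0.079]
force: [-1.1, 1.3, 0.6]
opening: 0.0005
```

```bash
python3 lid.py side; python3 traj.py 1.3 1.35 1.4 1.45 1.5 1.55 1.6 1.65 1.7 1.75 1.8
```

```text
side 1469 median 1.1827663233179995 peak 1.1499999999999997 516
t 15.35 tilt 0.6594437176710327 tipback uz now [-0.055  0.143] F [0.695 0.179 0.447] q [ 0.208 -0.088  1.825 -0.663  1.465  0.153]
1.3 [-0.053  0.143] [0.0, 0.1, 0.1]
1.35 [-0.045  0.14 ] [0.0, 0.7, 0.9]
1.4 [-0.037  0.137] [0.0, 1.1, 1.6]
1.45 [-0.029  0.134] [-0.0, 1.5, 2.4]
1.5 [-0.022  0.13 ] [-0.0, 1.8, 3.1]
1.55 [-0.015  0.125] [-0.0, 2.1, 3.9]
1.6 [-0.009  0.121] [-0.0, 2.3, 4.6]
1.65 [-0.003  0.116] [-0.0, 2.4, 5.4]
1.7 [0.003 0.116] [-0.0, 2.9, 5.7]
1.75 [0.009 0.115] [-0.0, 3.3, 6.1]
1.8 [0.014 0.115] [-0.0, 3.8, 6.5]
```

Request:
play_rows:
  increments:
    - [[0,0.6,0.8,0],[0,1,1.5,0],[0,1.4,2.1,0],[0,1.7,2.8,0],[0,1.9,3.3,0]]

```text
t: 15.85
tool_pos: [0.5241, -0.1032, 0.2291]
orientation: [2.477, 0.183, 0.077]
force: [-0.4, 1.0, 0.5]
opening: 0.0007
```

```bash
python3 lid.py side; python3 traj.py  1.5 1.55 1.6 1.65 1.7 1.75 1.8
```

```text
side 1672 median 1.4111470877923955 peak 1.3999999999999997 770
t 15.9 tilt 0.6597001433253014 tipback uz now [-0.019  0.128] F [-0.433 -0.345 -0.534] q [ 0.135 -0.087  1.853 -0.671  1.4    0.115]
1.5 [-0.022  0.13 ] [0.0, -0.1, -0.3]
1.55 [-0.015  0.125] [0.0, 0.2, 0.4]
1.6 [-0.009  0.121] [0.0, 0.4, 1.2]
1.65 [-0.003  0.116] [0.0, 0.5, 1.9]
1.7 [0.003 0.116] [0.0, 1.0, 2.3]
1.75 [0.009 0.115] [0.0, 1.4, 2.7]
1.8 [0.014 0.115] [0.0, 1.8, 3.1]
```

Request:
play_rows:
  increments:
    - [[0,0.2,0.4,0],[0,0.35,0.9,0],[0,0.5,1.4,0],[0,0.6,1.9,0],[0,0.8,2.1,0]]

```text
t: 16.4
tool_pos: [0.5267, -0.1228, 0.2162]
orientation: [2.477, 0.183, 0.075]
force: [-0.4, 0.9, 0.2]
opening: 0.0002
```

```bash
python3 lid.py side; python3 traj.py  1.65 1.7 1.75 1.8
```

```text
side 1891 median 1.5709796181166158 peak 1.5499999999999996 617
t 16.45 tilt 0.6598576583472157 tipback uz now [0.001 0.116] F [ 0.139 -0.703  0.332] q [ 0.096 -0.079  1.869 -0.676  1.358  0.098]
1.65 [-0.003  0.116] [0.0, -0.3, -0.2]
1.7 [0.003 0.116] [0.0, 0.1, 0.1]
1.75 [0.009 0.115] [0.0, 0.6, 0.5]
1.8 [0.014 0.115] [0.0, 1.0, 0.9]
```

Request:
play_rows:
  increments:
    - [[0,0.3,0.3,0],[0,0.6,0.5,0],[0,0.7,0.6,0]]

```text
t: 16.75
tool_pos: [0.5282, -0.1327, 0.2162]
orientation: [2.476, 0.182, 0.075]
force: [-0.7, 0.2, -0.2]
opening: 0.0004
```

```bash
python3 lid.py side; python3 traj.py  1.75 u-.06,.1 u-.15,.15
```

```text
side 1976 median 1.678184897270437 peak 1.6999999999999995 720
t 16.8 tilt 0.6599719416152083 tipback uz now [0.011 0.115] F [ 0.072  0.182 -1.507] q [ 0.077 -0.08   1.87  -0.677  1.346  0.084]
1.75 [0.009 0.115] [0.0, -0.2, -0.1]
u-.06,.1 [0.0, -6.5, -3.1]
u-.15,.15 [0.1, -10.6, -12.6]
```

Request:
play_rows:
  increments:
    - [[0,0,0,0],[0,0,0,0],[0,-0.5,-0.3,0]]

```text
t: 17.1
tool_pos: [0.5273, -0.1271, 0.2157]
orientation: [2.476, 0.182, 0.076]
force: [-0.6, -1.1, -0.2]
opening: 0.0007
```

```bash
python3 lid.py side; python3 traj.py u-.06,.1 u-.15,.15  u-.25,.25
```

```text
side 2026 median 1.8503363232201977 peak 1.8499999999999994 855
t 17.15 tilt 0.6595119105230393 tipback uz now [0.004 0.114] F [ 0.228  0.223 -1.025] q [ 0.09  -0.079  1.87  -0.676  1.353  0.095]
u-.06,.1 [0.0, -5.9, -2.8]
u-.15,.15 [0.1, -10.0, -12.2]
u-.25,.25 [0.2, -11.8, -26.3]
```

The lid reads about 1.94 rad, on its stop. I'll retreat forwards, then undo the tilt by overreaching outwards at azimuth about +98° so the lemon can be grasped with the hand upright.

Request:
play_rows:
  increments:
    - [[0,-4,-2,0],[0,-7,-5,0],[0,-10,-9,0],[0,-12,-13,0],[0,-13,-18,0]]

```text
t: 17.65
tool_pos: [0.4931, 0.0856, 0.2758]
orientation: [2.476, 0.185, 0.071]
force: [1.2, 0.2, 0.2]
opening: 0.0004
```

```bash
python3 lid.py side top; python3 go.py .4,.2,.48 .3,.35,.52 .2,.45,.55 .1,.5,.55
```

```text
side 2306 median 1.8619679582569904 peak 1.8499999999999994 1126
top 175 median -0.07723512554025568 peak -0.10000000000000003 68
17.75 q [ 0.502  0.012  1.656 -0.622  1.689  0.346] p [0.496 0.089 0.282] z [ 0.107 -0.601 -0.792] x [0.988 0.154 0.016] F [0.336 0.081 1.391]
[-7.5, 2.3, -23.4]
[-15.0, -8.1, -36.7]
[-23.2, -15.3, -46.1]
[-32.4, -20.3, -50.2]
```

Request:
play_rows:
  increments:
    - [[-2,0,-5,0],[-4,0,-10,0],[-6,0,-15,0],[-8,-1,-20,0],[-10,-3,-25,0]]

```text
t: 18.25
tool_pos: [0.3798, 0.2274, 0.4469]
orientation: [2.481, 0.184, 0.087]
force: [1.5, 1.1, -0.8]
opening: 0.0003
```

```bash
python3 go.py .3,.35,.52 .2,.45,.55 .1,.5,.55
```

```text
18.25 q [ 0.829  0.015  1.355 -0.604  2.119  0.451] p [0.38  0.227 0.447] z [ 0.107 -0.601 -0.792] x [0.988 0.153 0.018] F [ 1.508  1.124 -0.801]
[-5.9, -6.0, -14.0]
[-14.2, -13.2, -23.5]
[-23.3, -18.2, -27.5]
```

Request:
play_rows:
  increments:
    - [[-3,-2,-4,0],[-7,-4,-7,0],[-11,-7,-9,0],[-15,-10,-11,0],[-19,-13,-13,0]]

```text
t: 18.75
tool_pos: [0.1792, 0.3679, 0.4682]
orientation: [2.48, 0.183, 0.088]
force: [1.5, 1.0, 0.4]
opening: -0.0001
```

```bash
python3 go.py .1,.45,.42 .05,.55,.4 .0,.6,.38 -.03,.7,.38
```

```text
18.75 q [ 1.253  0.137  1.188 -0.427  2.365  0.882] p [0.179 0.368 0.468] z [ 0.108 -0.601 -0.792] x [0.988 0.153 0.018] F [1.478 1.015 0.372]
[-6.7, -10.3, -2.0]
[-10.1, -19.9, -6.9]
[-14.3, -25.6, -8.9]
[-15.7, -33.7, -15.2]
```

Request:
play_rows:
  increments:
    - [[-4,-4,0,0],[-8,-8,-1,0],[-10,-13,-2,0],[-12,-18,-4,0],[-14,-22,-7,0]]

```text
t: 19.25
tool_pos: [0.0229, 0.5365, 0.388]
orientation: [2.478, 0.184, 0.088]
force: [0.5, 1.9, -0.1]
opening: 0.0006
```

```bash
python3 go.py .0,.6,.35 -.03,.7,.33  -.04,.8,.33
```

```text
19.25 q [ 1.525  0.577  0.792 -0.204  2.409  1.27 ] p [0.023 0.537 0.388] z [ 0.108 -0.603 -0.791] x [0.988 0.154 0.018] F [ 0.518  1.881 -0.089]
[-1.4, -7.6, -1.1]
[-2.8, -16.9, -5.8]
[-2.3, -24.9, -12.0]
```

Request:
play_rows:
  increments:
    - [[-2,-4,-1,0],[-4,-8,-3,0],[-6,-12,-4,0],[-7,-17,-6,0]]

```text
t: 19.65
tool_pos: [-0.0532, 0.647, 0.3383]
orientation: [2.488, 0.185, 0.089]
force: [-0.6, 1.2, 1.4]
opening: 0.0004
```

Request:
play_rows:
  increments:
    - [[0,-20,-15,0],[0,-20,-15,0]]

```text
t: 19.85
tool_pos: [-0.059, 0.6628, 0.3058]
orientation: [2.507, 0.188, 0.09]
force: [0.3, 0.6, -0.6]
opening: 0.0004
```

```bash
python3 go.py
```

```text
19.85 q [ 1.625  1.176  0.026 -0.14   2.561  1.382] p [-0.059  0.663  0.306] z [ 0.108 -0.579 -0.808] x [0.988 0.156 0.02 ] F [ 0.279  0.611 -0.56 ]
```

Request:
play_rows:
  increments:
    - [[0,-20,-22,0],[0,-20,-22,0]]

```text
t: 20.05
tool_pos: [-0.0636, 0.6713, 0.3042]
orientation: [2.542, 0.192, 0.09]
force: [-0.5, -0.4, -0.1]
opening: 0.0006
```

Request:
play_rows:
  increments:
    - [[0,-20,-22,0],[0,-20,-22,0]]

```text
t: 20.25
tool_pos: [-0.0686, 0.681, 0.301]
orientation: [2.58, 0.195, 0.091]
force: [-0.3, -0.0, 0.5]
opening: 0.0001
```

Request:
play_rows:
  increments:
    - [[0,-22,-20,0],[0,-22,-20,0]]

```text
t: 20.45
tool_pos: [-0.0736, 0.6931, 0.2917]
orientation: [2.618, 0.199, 0.091]
force: [1.6, -1.4, -0.3]
opening: 0.0006
```

```bash
python3 go.py
```

```text
20.45 q [ 1.639  1.169  0.022 -0.109  2.462  1.42 ] p [-0.074  0.693  0.292] z [ 0.102 -0.486 -0.868] x [0.987 0.158 0.027] F [ 1.644 -1.432 -0.284]
```

Request:
play_rows:
  increments:
    - [[-6,-23,-18,0],[-6,-23,-18,0]]

```text
t: 20.65
tool_pos: [-0.0959, 0.7039, 0.279]
orientation: [2.654, 0.202, 0.089]
force: [-0.5, -0.0, -0.3]
opening: 0.0006
```

Request:
play_rows:
  increments:
    - [[-6,-23,-18,0],[-6,-23,-18,0]]

```text
t: 20.85
tool_pos: [-0.1172, 0.7138, 0.2695]
orientation: [2.691, 0.206, 0.086]
force: [-1.0, 0.2, -0.0]
opening: 0.0009
```

Request:
play_rows:
  increments:
    - [[-6,-24,-18,0],[-6,-24,-18,0]]

```text
t: 21.05
tool_pos: [-0.1359, 0.724, 0.2622]
orientation: [2.729, 0.21, 0.081]
force: [-0.3, 0.4, 0.5]
opening: 0.0008
```

Request:
play_rows:
  increments:
    - [[-6,-25,-17,0],[-6,-25,-17,0]]

```text
t: 21.25
tool_pos: [-0.1531, 0.7348, 0.2546]
orientation: [2.768, 0.214, 0.076]
force: [-0.2, -0.1, 0.2]
opening: 0.0007
```

```bash
python3 go.py
```

```text
21.25 q [ 1.721  1.184  0.023 -0.036  2.302  1.548] p [-0.153  0.735  0.255] z [ 0.08  -0.351 -0.933] x [0.987 0.158 0.025] F [-0.175 -0.076  0.235]
```

Request:
play_rows:
  increments:
    - [[-6,-26,-16,0],[-6,-26,-16,0]]

```text
t: 21.45
tool_pos: [-0.169, 0.7463, 0.2467]
orientation: [2.807, 0.217, 0.068]
force: [0.5, 0.1, 0.1]
opening: 0.0009
```

Request:
play_rows:
  increments:
    - [[-6,-26,-16,0],[-6,-26,-16,0]]

```text
t: 21.65
tool_pos: [-0.1837, 0.7572, 0.2423]
orientation: [2.847, 0.22, 0.06]
force: [0.3, 0.1, 0.4]
opening: 0.0003
```

Request:
play_rows:
  increments:
    - [[-6,-26,-15,0],[-6,-26,-15,0]]

```text
t: 21.85
tool_pos: [-0.1978, 0.7683, 0.2393]
orientation: [2.888, 0.223, 0.05]
force: [0.3, -0.5, -0.2]
opening: 0.0006
```

Request:
play_rows:
  increments:
    - [[-6,-26,-14,0],[-6,-26,-14,0]]

```text
t: 22.05
tool_pos: [-0.2111, 0.7798, 0.2374]
orientation: [2.929, 0.226, 0.04]
force: [0.3, 0.3, -0.6]
opening: 0.0011
```

Request:
play_rows:
  increments:
    - [[-4,-26,-14,0],[-4,-26,-14,0]]

```text
t: 22.25
tool_pos: [-0.2179, 0.7929, 0.2394]
orientation: [2.972, 0.229, 0.028]
force: [0.3, -0.1, -0.5]
opening: 0.0006
```

```bash
python3 go.py
```

```text
22.25 q [1.776 1.179 0.023 0.002 2.101 1.623] p [-0.218  0.793  0.239] z [ 0.031 -0.158 -0.987] x [0.988 0.154 0.006] F [ 0.337 -0.105 -0.5  ]
```

Request:
play_rows:
  increments:
    - [[-2,-26,-12,0],[-2,-26,-12,0]]

```text
t: 22.45
tool_pos: [-0.2188, 0.8085, 0.2404]
orientation: [3.017, 0.232, 0.016]
force: [0.4, 0.0, -0.3]
opening: 0.0007
```

Request:
play_rows:
  increments:
    - [[-2,-26,-12,0],[-2,-26,-12,0]]

```text
t: 22.65
tool_pos: [-0.2196, 0.8233, 0.2445]
orientation: [3.061, 0.234, 0.004]
force: [0.8, -0.1, 0.7]
opening: 0.0005
```

Request:
play_rows:
  increments:
    - [[-2,-26,-12,0],[-2,-26,-12,0]]

```text
t: 22.85
tool_pos: [-0.2208, 0.8375, 0.2525]
orientation: [3.107, 0.237, -0.009]
force: [-0.7, 1.1, 0.1]
opening: 0.0003
```

```bash
python3 go.py
```

```text
22.85 q [1.766 1.159 0.023 0.01  1.985 1.617] p [-0.221  0.838  0.252] z [-0.004 -0.026 -1.   ] x [ 0.988  0.152 -0.008] F [-0.697  1.109  0.12 ]
```

Upright again (within 1.5°). Next, refine the lemon's centre while the view is clear and check the lid.

```bash
cat > lem.py <<'E'
from h import *
from scipy.optimize import least_squares
np.set_printoptions(precision=4,suppress=True)
for n in("side","top"):
    p,d=read_camera(n); cv2.imwrite(f"pics/{n}4.png",p);P=cloud(n,d)
    hsv=cv2.cvtColor(p,cv2.COLOR_BGR2HSV)
    m=(hsv[...,0]>18)&(hsv[...,0]<38)&(hsv[...,1]>120)&(np.hypot(P[...,0]-.471,P[...,1]-.29)<.06)&(P[...,2]>.012)&(P[...,2]<.08)
    q=P[m]
    def f(x):
        c,s=np.cos(x[2]),np.sin(x[2]);e=q-[x[0],x[1],.029+x[3]]
        a=np.c_[(e[:,0]*c+e[:,1]*s)/.0415,(-e[:,0]*s+e[:,1]*c)/.029,e[:,2]/.029]
        return (np.linalg.norm(a,axis=1)-1)*.03
    r=least_squares(f,[.471,.29,.1,0],loss="soft_l1",f_scale=.003);print(n,len(q),r.x,np.sqrt(np.mean(r.fun**2)))
E
python3 lem.py; python3 lid.py side; python3 go.py .0,.6,.3 .2,.5,.25 .4,.35,.2 .47,.29,.2
```

```text
side 695 [0.4702 0.287  0.3329 0.0022] 0.0016817485174864706
top 381 [ 0.4681  0.2887  0.1703 -0.0011] 0.0024274299431114536
side 2345 median 1.8609645840824787 peak 1.8499999999999994 1143
23.0 q [1.766 1.159 0.023 0.01  1.987 1.617] p [-0.221  0.837  0.252] z [-0.004 -0.028 -1.   ] x [ 0.988  0.152 -0.008] F [ 0.587 -0.685  0.138]
[18.2, 26.9, -4.2]
[36.5, 39.7, 1.0]
[54.0, 57.4, 6.4]
[60.0, 64.4, 6.5]
```

View pics/side4.png

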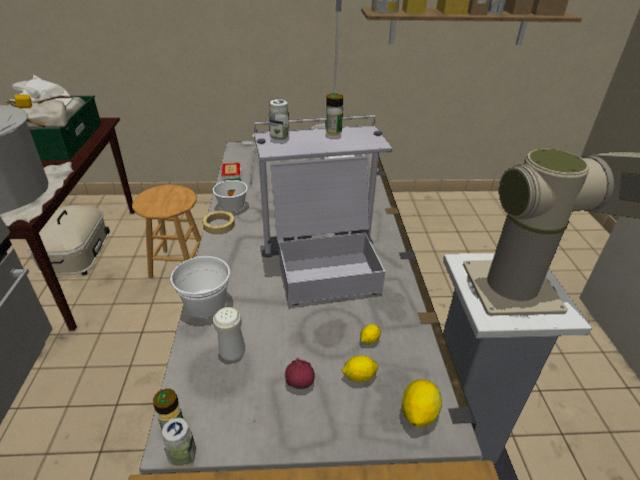

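Side view: the lid stands open on its stop (320,195) and the bin is empty (335,270). The lemon is at (361,369) and the onion at (300,375), both unmoved. Heading for the lemon, turning the jaw across its long axis.

Request:
play_rows:
  increments:
    - [[4,4,-1,-0.14],[8,8,-2,-0.28],[12,12,-2,-0.42],[16,16,-2,-0.56],[20,20,-2,-0.7]]
  jaw: 9.3

```text
t: 23.5
tool_pos: [-0.0664, 0.7248, 0.2728]
orientation: [2.905, 1.127, -0.021]
force: [0.8, 0.8, 0.9]
opening: 0.0357
```

```bash
python3 go.py .1,.5,.28 .2,.45,.25 .35,.35,.22 .47,.29,.2
```

```text
23.5 q [1.59  0.508 0.955 0.004 1.708 0.85 ] p [-0.066  0.725  0.273] z [-0.003 -0.029 -1.   ] x [ 0.738  0.674 -0.022] F [0.818 0.782 0.914]
[-2.9, 27.8, -0.1]
[1.2, 38.2, 3.0]
[5.6, 55.6, 6.2]
[10.4, 68.1, 8.3]
```

Request:
play_rows:
  increments:
    - [[-1,5,0,-0.14],[-1,10,0,-0.28],[-1,15,0,-0.42],[-1,20,0,-0.56],[-1,25,1,-0.7]]

```text
t: 24.0
tool_pos: [0.0933, 0.5348, 0.2698]
orientation: [2.342, 2.067, -0.03]
force: [0.1, 1.1, 0.6]
opening: 0.0762
```

```bash
python3 go.py .2,.45,.25 .35,.35,.22 .469,.288,.2
```

```text
24.0 q [ 1.307 -0.012  1.563 -0.004  1.616 -0.14 ] p [0.093 0.535 0.27 ] z [-0.003 -0.026 -1.   ] x [ 0.124  0.992 -0.026] F [0.054 1.083 0.583]
[-7.0, 11.6, 2.2]
[-15.0, 27.8, 5.4]
[-19.6, 40.3, 7.5]
```

Request:
play_rows:
  increments:
    - [[-2,5,1,-0.1],[-4,9,2,-0.2],[-6,14,3,-0.3],[-8,18,4,-0.3],[-11,23,5,-0.3]]

```text
t: 24.5
tool_pos: [0.2999, 0.4015, 0.2243]
orientation: [2.008, 2.397, -0.034]
force: [-0.0, -0.3, -1.1]
opening: 0.0931
```

```bash
python3 go.py .35,.35,.22 .469,.288,.2 .469,.288,.12
```

```text
24.5 q [ 0.838 -0.114  1.744 -0.016  1.533 -0.908] p [0.3   0.401 0.224] z [-0.003 -0.026 -1.   ] x [-0.175  0.984 -0.026] F [-0.005 -0.296 -1.115]
[-5.9, 4.0, 0.5]
[-14.1, 14.7, 2.7]
[-13.9, 14.7, 10.7]
```

Request:
play_rows:
  increments:
    - [[-4,4,1,0],[-7,7.5,2,0],[-11,11,2.5,0],[-14,14.7,4,0],[-14,14.7,5,0]]

```text
t: 25.0
tool_pos: [0.4725, 0.285, 0.1767]
orientation: [2.012, 2.391, -0.034]
force: [-0.4, 0.9, -0.2]
opening: 0.0932
```

```bash
python3 go.py .469,.288,.1 .469,.288,.06 .469,.288,.025; python3 lem.py
```

```text
25.0 q [ 0.466  0.046  1.675 -0.024  1.434 -1.274] p [0.473 0.285 0.177] z [-0.001 -0.027 -1.   ] x [-0.171  0.985 -0.027] F [-0.445  0.934 -0.151]
[0.6, -0.3, 7.7]
[0.7, -0.2, 11.7]
[0.8, -0.2, 15.2]
side 700 [0.4703 0.2869 0.3281 0.0024] 0.0016027787713147874
top 8 [ 0.4622  0.2894 -0.5242 -0.002 ] 0.0003123682321847718
```

View pics/side4.png

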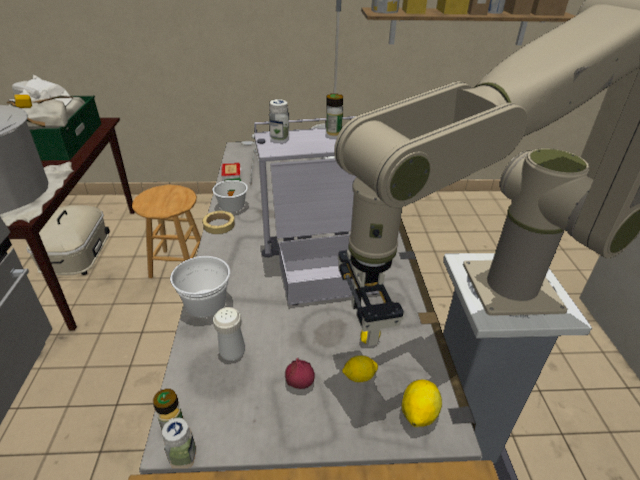

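The hand, open, is above the lemon at (361,369) and the onion is clear. Going down.

Request:
play_rows:
  increments:
    - [[0.4,-0.2,3,0],[0.5,-0.2,6,0],[0.6,-0.2,9,0],[0.6,-0.2,12,0],[0.7,-0.2,15,0]]

```text
t: 25.6
tool_pos: [0.4632, 0.2902, 0.024]
orientation: [2.01, 2.397, -0.04]
force: [-0.3, 1.0, 0.9]
opening: 0.0927
```

Request:
play_rows:
  increments:
    - [[0,0,0,0],[0,0,0,0],[0,0,0,0],[0,0,0,0],[0,0,0,0]]
  jaw: 4.0
  squeeze: 15

```text
t: 26.1
tool_pos: [0.4643, 0.2907, 0.0258]
orientation: [2.009, 2.396, -0.036]
force: [0.4, -1.9, 0.9]
opening: 0.0577
```

The jaws stopped at 57.7 mm, the lemon's width. Lifting.

Request:
play_rows:
  increments:
    - [[0,0,-1,0],[0,0,-4,0],[0,0,-8,0],[0,0,-12,0],[0,0,-15,0]]

```text
t: 26.6
tool_pos: [0.4656, 0.2951, 0.1797]
orientation: [2.009, 2.395, -0.031]
force: [0.3, 0.4, -1.8]
opening: 0.0546
```

```bash
python3 - <<'E'
from h import *
s=read_state();print(s["opening"])
H=np.array([.529,-.135,0]);ex=np.array([.147,-.989,0])
print("target u=-.105:",H-.105*ex)
p,d=read_camera("side");cv2.imwrite("pics/side5.png",p)
E
python3 go.py .513,-.031,.2 .513,-.031,.06
```

```text
0.05459044660362373
target u=-.105: [ 0.513565 -0.031155  0.      ]
26.65 q [ 0.486  0.038  1.667 -0.022  1.442 -1.256] p [0.468 0.296 0.185] z [ 0.005 -0.022 -1.   ] x [-0.174  0.985 -0.022] F [2.374 0.755 3.575]
[-33.0, -1.2, -0.7]
[-32.7, -1.3, 13.3]
```

View pics/side5.png

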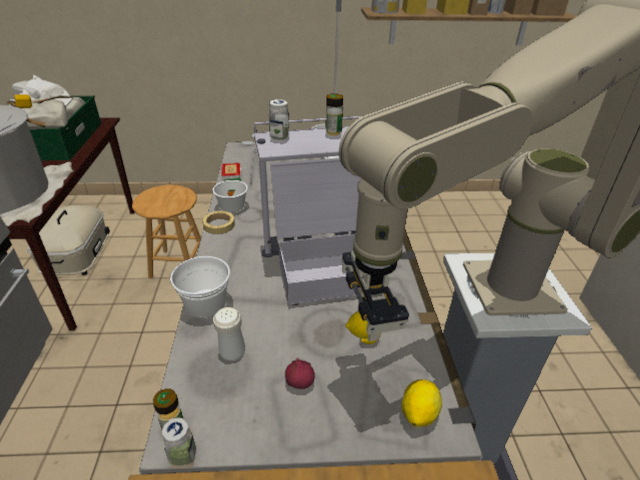

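The lemon is held (360,327), with onion and shaker in place. Tightening the grip a little and carrying it to the bin, turning the jaw along the hinge on the way.

Request:
play_rows:
  increments:
    - [[-3,0,-1,0.14],[-7,0,-2,0.28],[-11,0,-2,0.42],[-15,0,-2,0.56],[-19,0,-2,0.7]]
  squeeze: 25

```text
t: 27.15
tool_pos: [0.5009, 0.1083, 0.2104]
orientation: [2.707, 1.55, -0.008]
force: [0.6, -0.1, -0.9]
opening: 0.054
```

```bash
python3 go.py .511,-.016,.2 .511,-.016,.07
```

```text
27.15 q [ 0.129 -0.1    1.756 -0.022  1.482 -0.909] p [0.501 0.108 0.21 ] z [ 0.006 -0.021 -1.   ] x [ 0.506  0.862 -0.015] F [ 0.577 -0.123 -0.942]
[-10.2, 7.1, 1.3]
[-10.0, 6.9, 14.3]
```

Request:
play_rows:
  increments:
    - [[-2,1.5,0,0.15],[-4,3,0,0.3],[-6,4.5,0,0.45],[-8,6,0,0.6],[-10.2,7.1,0,0.75]]

```text
t: 27.65
tool_pos: [0.5106, -0.0168, 0.2138]
orientation: [3.087, 0.449, 0.006]
force: [0.3, -0.0, -1.8]
opening: 0.0541
```

```bash
python3 go.py .511,-.016,.2 .511,-.016,.12 .511,-.016,.07; python3 - <<'E'
from h import *
p,d=read_camera("side");cv2.imwrite("pics/side6.png",cv2.resize(p[110:350,220:480],(650,600)))
E
```

```text
27.65 q [-0.118 -0.112  1.761 -0.02   1.483 -0.406] p [ 0.511 -0.017  0.214] z [ 0.007 -0.021 -1.   ] x [0.959 0.285 0.001] F [ 0.345 -0.005 -1.75 ]
[0.1, -0.1, 1.4]
[0.1, -0.3, 9.4]
[0.1, -0.4, 14.4]
```

View pics/side6.png

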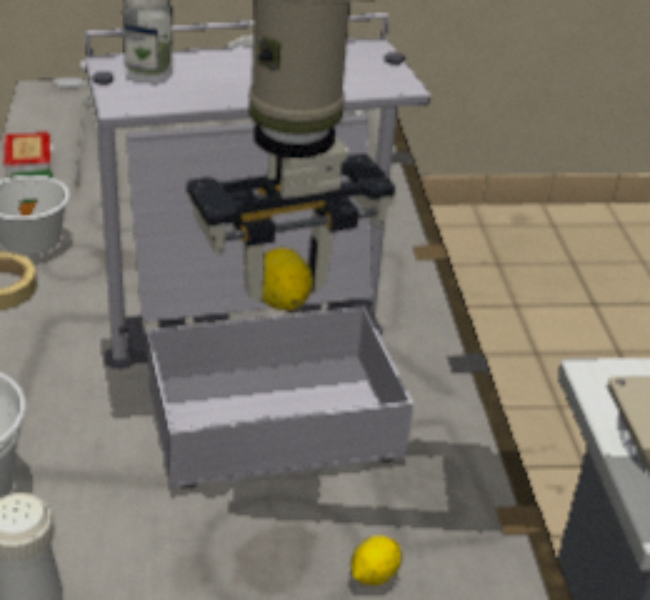

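The lemon hangs in the jaws over the open bin (285,280), and the arm clears the shelf. Lowering.

Request:
play_rows:
  increments:
    - [[0,0,2,0.1],[0,-0.2,5,0.14],[0,-0.3,8,0.14],[0,-0.4,11,0.14],[0,-0.5,14.5,0.14]]

```text
t: 28.2
tool_pos: [0.5107, -0.0185, 0.0691]
orientation: [3.11, 0.216, 0.011]
force: [1.3, -0.9, -1.8]
opening: 0.0541
```

```bash
python3 go.py .511,-.016,.055; python3 lid.py side
```

```text
28.2 q [-0.12   0.022  1.907 -0.024  1.201 -0.25 ] p [ 0.511 -0.018  0.069] z [ 0.009 -0.024 -1.   ] x [0.99  0.138 0.006] F [ 1.27  -0.854 -1.82 ]
[0.1, -0.3, 1.4]
side 3121 median 1.832232994810161 peak 1.8499999999999994 1157
```

Request:
play_rows:
  increments:
    - [[0,0,0.8,0],[0,0,1.5,0],[0,0,1.5,0]]

```text
t: 28.55
tool_pos: [0.5063, -0.0183, 0.0475]
orientation: [3.112, 0.216, -0.003]
force: [0.2, 0.2, -1.6]
opening: 0.054
```

Request:
play_rows:
  increments:
    - [[0,0,0,0],[0,0,0,0],[0,0,0,0],[0,0,0,0],[0,0,0,0]]
  jaw: 9

```text
t: 29.05
tool_pos: [0.5065, -0.0183, 0.0479]
orientation: [3.111, 0.216, -0.002]
force: [-0.6, -0.4, 0.1]
opening: 0.088
```

Request:
play_rows:
  increments:
    - [[0,0,-2,0],[0,0,-5,0],[0,0,-9,0],[0,0,-13,0],[0,-3,-15,0]]

```text
t: 29.55
tool_pos: [0.5043, 0.0128, 0.2017]
orientation: [3.11, 0.211, 0.007]
force: [0.8, -0.4, -0.1]
opening: 0.0901
```

```bash
python3 go.py .48,.15,.3 .45,.2,.4
```

```text
29.55 q [-0.059 -0.121  1.792 -0.024  1.463 -0.192] p [0.504 0.013 0.202] z [ 0.006 -0.024 -1.   ] x [0.991 0.135 0.003] F [ 0.805 -0.381 -0.122]
[-0.5, -13.7, -10.2]
[-2.8, -18.8, -20.3]
```

Request:
play_rows:
  increments:
    - [[0,-4,-3,0],[-1,-8,-6,0],[-1,-12,-10,0],[-2,-16,-14,0],[-2,-16,-14,0]]

```text
t: 30.05
tool_pos: [0.4621, 0.175, 0.3422]
orientation: [3.112, 0.216, 0.016]
force: [0.7, -0.4, 0.7]
opening: 0.0897
```

Request:
play_rows:
  increments:
    - [[0,0,0,0],[0,0,0,0]]

```text
t: 30.25
tool_pos: [0.4622, 0.1746, 0.3416]
orientation: [3.111, 0.217, 0.016]
force: [-0.1, 0.0, -0.3]
opening: 0.0901
```

```bash
python3 - <<'E'
from h import *
np.set_printoptions(precision=3,suppress=True)
H=np.array([.516,-.046,0]);ex=np.array([.147,-.989,0]);ey=np.array([.989,.147,0])
for n in("side","top"):
    p,d=read_camera(n);cv2.imwrite(f"pics/{n}7.png",p);P=cloud(n,d);hsv=cv2.cvtColor(p,cv2.COLOR_BGR2HSV)
    Q=P-H;u=Q@ex;v=Q@ey
    m=(hsv[...,0]>18)&(hsv[...,0]<38)&(hsv[...,1]>120)&(abs(u)<.1)&(abs(v)<.14)&(P[...,2]<.12)
    if m.any(): print(n,m.sum(),u[m].mean(),v[m].mean(),P[m][:,2].min(),P[m][:,2].max())
E
python3 lid.py side; python3 go.py
```

```text
side 242 -0.03375855758681762 0.0044388914395558825 0.04542832123450424 0.0880753744310332
top 364 -0.025237216213608384 -0.005602856583116823 0.03782588934840847 0.0747832718861492
side 2341 median 1.8619596257895557 peak 1.8499999999999994 1165
30.4 q [ 0.274 -0.178  1.593 -0.025  1.724  0.133] p [0.462 0.174 0.34 ] z [ 0.009 -0.023 -1.   ] x [0.991 0.137 0.006] F [-0.032  0.024 -0.367]
```

View pics/side7.png

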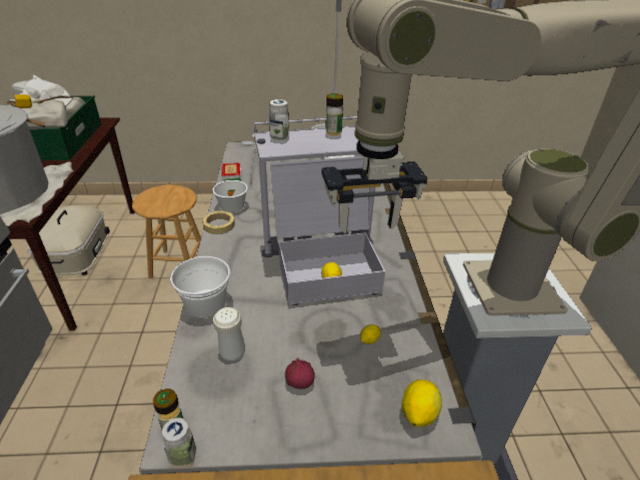

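View pics/top7.png

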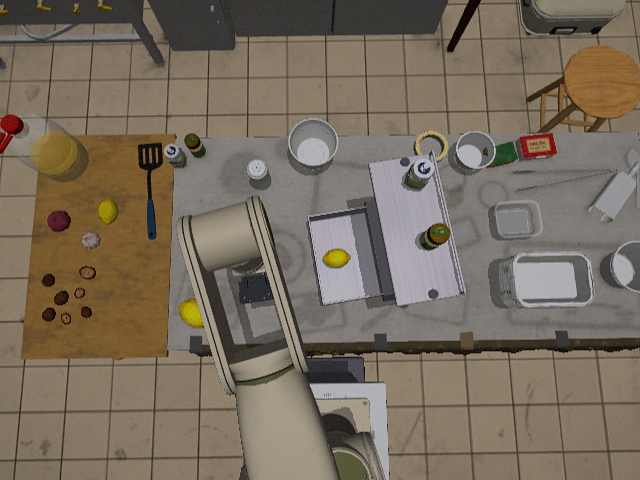

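The lemon lies in the bin (side (331,270), top (336,259)) with its top at about 74 mm, so its centre is about 43 mm up. The lid is on its stop, and onion, pots and shaker are where they were. The robot is clear, so I'm handing in.

```bash
python3 -c "
from plant import *
print(close_job())"
```

```text
the job is handed in; nothing more can be done
None
```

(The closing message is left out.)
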